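Dig out the mounting block and locate it in the three-datum jig

TASK

The aluminium mounting block lies in the parts bin under a U-shaped sheet-metal cover with a finned heat sink on top: move both aside so that they lie elsewhere in the bin, then lift the block out. Set it foot down on the plate of the jig with its long side along the long rail and about a centimetre clear of rail and stop, press it firmly down on the plate, then push it sideways against the long rail and along the rail against the short stop, so that it is left flat, touching both. Do not ram the block into the rail or stop, and leave the solder spool that stands between bin and jig where it is.

Things in the scene. Friction and masses are not known exactly. Their poses are not given: they have to be found in the camera images.
- bin: Grey open parts bin, fixed; outside 240 (its x) x 370 (its y) x 45 mm high, walls and floor 5 mm thick. Origin at the centre of its underside on the bench, so its inner floor is 5 mm above the origin. A small copper ring (28 mm across, 12 high) lies loose near the middle of the wall on its -x side and a small black relay (16 x 28 x 16 mm) near the middle of the wall on its +x side; both may be moved.
- block_center (a point): Centre of the plain aluminium mounting block that is buried: a rectangular foot 76 (x) x 44 (y) x 16 mm high with a boss 40 (x) x 30 (y) x 22 mm high in the middle of it, 38 mm high in all. The point is half-way up, 19 mm above the underside; z is up through the boss. It stands foot down on the bin's floor, 0.15 to 0.31 kg. It is the same either way round.
- cover_center (a point): Centre of the bare sheet-steel cover: an upside-down U, 100 (x) x 64 (y) x 45 mm high, sheet 3 mm thick, closed on top and on its +y and -y sides, open at both x ends and underneath. It stands on the bin floor over the block with its long axis nearly along the block's, some 7 mm clear of its foot on each side and 4 mm clear above its boss. The point is half-way up, 22.5 mm above its lower edges. 0.13 kg.
- heatsink_center (a point): Centre of the finned aluminium heat sink lying loose on the cover: 50 (x) x 44 (y) x 24 mm high, base 6 mm thick, upright fins running along its x, the outermost ones flush with its y sides. The point is half-way up, 12 mm above its underside. 0.09 kg.
- jig: Steel three-datum jig, fixed to the bench: plate 170 (x) x 150 (y) mm whose flat top is 15 mm above the origin (the origin is on the bench under the plate's centre). On it stand the rail, whose datum face is at y = -45 mm and looks to +y, and the stop, whose datum face is at x = +50 mm and looks to -x, both in this frame. With the block's x along this x and touching both, its centre is at x = 12, y = -23, z = 34 mm in this frame.
- jig_plate: The jig's plate (the primary face), same frame as the jig; its top is at z = 15 mm.
- rail: The jig's long rail: 120 (x) x 16 (y) x 14 mm high above the plate. Origin on the plate's top at the middle of the foot of its datum face, which looks to +y; the rail's body lies on the -y side.
- stop: The jig's short stop: 16 (x) x 40 (y) x 14 mm high above the plate. Origin on the plate's top at the middle of the foot of its datum face, which looks to -x; the body lies on the +x side. Its y range begins 7 mm from the rail's datum face.
- spool: Bystander: a loose metal solder spool 56 mm across, 44 mm high, standing upright at the far side of the bench between bin and jig. Origin at the centre of its underside.
Things that resemble listed ones, but are neither listed nor needed, are in the scene too. Leave any brown or orange look-alike of the part that bears heatsink_center alone.

How it is judged:
By the outcome, as a careful person would: the job done as asked, in the order asked, and still so for the second after the job is handed in, with the robot touching nothing.
It also fails if it takes over 72 s, if anything falls off the work surface, if the arm or the gripper's body presses on something with over 40 N, if the wrist force passes 120 N, or if a joint passes its speed limit or range.

ROBOT

A 6-joint arm with a two-finger parallel gripper is mounted at the origin on the work surface. World frame = base frame: x ahead of the robot, y to its left, z up, the work surface at z = 0. Lengths are in m, angles in rad, forces in N, time in s.
With the tool pointing down it reaches from about 0.25 to 0.8 m from the base axis. Payload 3.9 kg.
Tool frame: the origin (TCP) lies at the very end of the fingers, on their centre line; the grasp point (between the pads) lies 19 mm behind it (ctrl.hold_point_z is the distance from the TCP to the grasp point, in m); z points along the fingers, y is the direction in which the jaws open and shut (so a half turn about z gives the same grasp; the last joint's range is limited). The gripper opens to 85 mm and grips with 20 to 120 N. Pads are 22 mm wide; open, the fingers measure 114 mm over their backs; the gripper's body (76 mm by 85 mm) begins 54 mm behind the grasp point. The pads swing forward as they close: fully open they stand 13 mm farther back than shut.
Start: joints at [1.347, 0.26, -0.138, 1.173, 0, 1.571], TCP at [0.117, 0.512, 0.231] pointing down, gripper open.
Joint ranges: [-2.78, 2.78], [-0.83, 1.72], [-1.28, 1.37], [-1.9, 2.12], [-1.57, 1.48], [-3.14, 3.14]. Speed limits (rad/s): [2.57, 2.57, 3.14, 3.14, 3.14, 3.14].

INTERFACE

Orientations are given as a rotation vector (axis times angle).
In Python, from station import ctrl, vision, workorder, finder gives the robot as it stands. Calls block until the motion is done:
- ctrl.move_pose(position, orientation): joint-space move of the TCP to a pose.
- ctrl.move_l(position, frame=None, rate=0.15, until_force=None): straight line of the TCP; frame=None keeps the orientation; rate is the mean speed in m/s. With until_force (N) it stops when the force on the tool has changed by that much, and returns True; else False.
- ctrl.move_j(angles): joint-space move.
- ctrl.let_go() and ctrl.clamp(): open the fingers fully, or close them until they stop; the grip force is fixed at half the most.
- ctrl.dwell(seconds).
- ctrl.ik(position, orientation): joint angles nearest the present ones, or None.
- ctrl.get_obs(): the state.
- vision.get_image(name): name is "scene" or "side" or "wrist"; returns a dict with "image" (384x512x3 uint8, red, green, blue), "fx", "fy", "cx", "cy" (pixels), "view" (4x4, takes a point from world to camera coordinates); the wrist camera has in their place "tool_from_camera" (4x4, takes a point from camera to tool coordinates, whose origin is the TCP and whose axes are the flange's). Camera axes: x right, y up, looking along -z (the intrinsics and any distortion apply to the point x, -y, -z); pixel columns grow to the right and rows downward; lengths in m; the calibration is good to about 2 mm. A picture is of the moment at which its call begins: read the wrist's pose just before it. There is no depth.
A pose or a line that the arm cannot do raises ctrl.Unreachable and nothing moves.
- workorder.finish_job(): hands the job in, once; it reports no verdict.
Trained networks look in the newest picture that a camera, given by its name, has taken for a name from the list of things; names that differ only in an ending like _2 or _b are one class to them, and where a whole thing is asked for, a point or a joint stands for the part that bears it (a point fixed in the world has none). Each returns a list of dicts, best first, with "confidence" (0 to 1); they miss things now and then, are a little off and sometimes report something else, mostly with a low value. They report only what shows in the picture. A call takes as long as a camera call. They do not tell look-alikes from the thing itself.
- finder.outline_of(target, camera): "region" (384x512 bool, what is visible of it) and "bbox" ([centre column, centre row, width, height] in pixels, round what is visible of it).
The state is a dict: "t": time; "q": joint angles; "joint_velocities": joint speeds; "tau": joint torques, N m; "ee_pos": TCP position; "eef_rot": TCP orientation; "force": force on the tool from outside, world axes, zero at the start; "torque": the same for the moment, N m; "opening": finger opening in m.
Only numpy, scipy, OpenCV 4.12 (cv2) and the standard library are available. Lean on these libraries where they do the work, as an engineer would, in place of code of your own. Each camera call takes 0.05 s, during which the arm holds its last target.

## Working session

There is one attempt and no reset: what is moved stays moved. The work goes in short steps, each a Python script; the robot and the scene stay as the last script left them, time stands still between calls to the robot, and variables do not carry over. Pictures are saved under pics/ and viewed, and the job is handed in when it is done.

```bash
ls -la; mkdir -p pics
python3 - <<'E'
from station import ctrl, vision, workorder, finder
import cv2,numpy as np
o=ctrl.get_obs(); print({k:np.round(v,3) for k,v in o.items()}, ctrl.hold_point_z)
for n in ["scene","side","wrist"]:
    d=vision.get_image(n); cv2.imwrite(f"pics/{n}0.png",d["image"][:,:,::-1])
    print(n,{k:(np.round(v,4).tolist() if not isinstance(v,(str,dict)) else v) for k,v in d.items() if k!="image"})
E
```

```text
total 12
drwxr-xr-x  3 agent agent 4096 Dec  7 07:12 .
drwxr-xr-x 23 root  root  4096 Dec  7 07:12 ..
drwxr-xr-x  2 agent agent 4096 Dec  7 07:12 pics
{'t': np.float64(0.0), 'q': array([ 1.347,  0.261, -0.139,  1.173, -0.   ,  1.571]), 'joint_velocities': array([ 0.001, -0.001,  0.001, -0.   , -0.001,  0.001]), 'tau': array([ 1.0000e-03, -4.0568e+01,  2.5393e+01,  1.9000e-02,  0.0000e+00,
       -0.0000e+00]), 'ee_pos': array([0.116, 0.511, 0.23 ]), 'eef_rot': array([-3.510e-01, -3.122e+00,  3.000e-03]), 'force': array([ 0.087,  0.268, -0.515]), 'torque': array([-0.052,  0.017,  0.006]), 'opening': np.float64(0.085)} 0.0187
scene {'fx': 427.6316, 'fy': 427.6316, 'cx': 257.7149, 'cy': 191.4476, 'view': [[-0.3429, 0.9393, 0.0128, 0.1908], [-0.5512, -0.2122, 0.8069, 0.2413], [0.7607, 0.2696, 0.5905, -1.5209], [0.0, 0.0, 0.0, 1.0]]}
side {'fx': 402.6139, 'fy': 402.6139, 'cx': 256.6382, 'cy': 192.467, 'view': [[0.9497, -0.3127, 0.0173, -0.512], [0.2139, 0.688, 0.6934, -0.1416], [-0.2288, -0.6548, 0.7203, -0.8674], [0.0, 0.0, 0.0, 1.0]]}
wrist {'fx': 323.9026, 'fy': 323.9026, 'cx': 251.0326, 'cy': 189.9424, 'tool_from_camera': [[-0.0007, 0.9532, 0.3024, 0.0773], [1.0, 0.0005, 0.0007, 0.0003], [0.0005, 0.3024, -0.9532, -0.1429], [0.0, 0.0, 0.0, 1.0]]}
```

View pics/scene0.png

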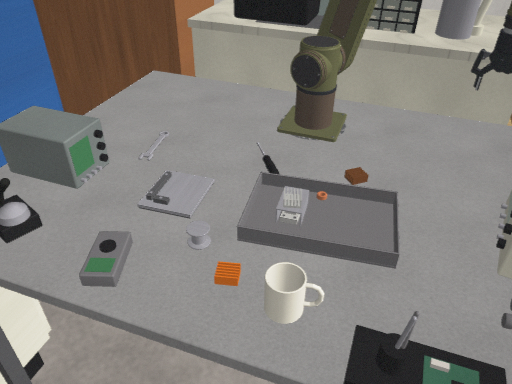

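View pics/side0.png

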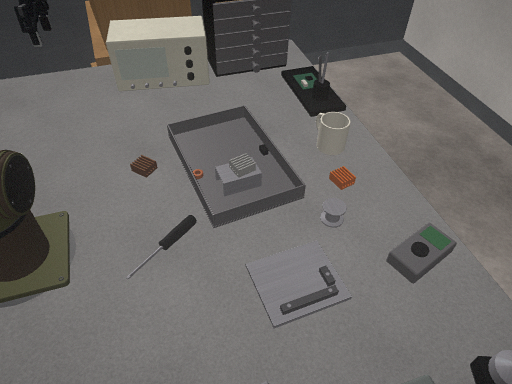

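View pics/wrist0.png

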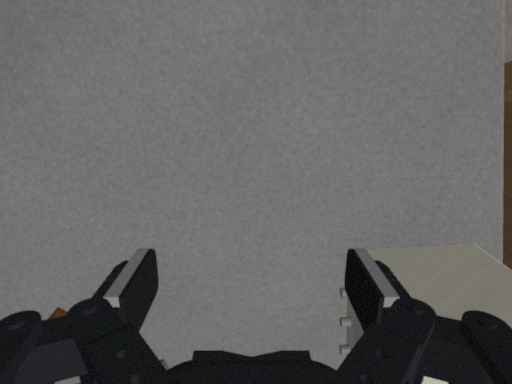

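```bash
cat > h.py <<'E'
from station import ctrl, vision, workorder, finder
import cv2,numpy as np
from scipy.spatial.transform import Rotation as R
def cam(name):
    """image, K, view"""
    if name=="wrist":
        o=ctrl.get_obs(); d=vision.get_image(name)
        T=np.eye(4);T[:3,:3]=R.from_rotvec(o["eef_rot"]).as_matrix();T[:3,3]=o["ee_pos"]
        V=np.linalg.inv(T@np.array(d["tool_from_camera"]))
    else:
        d=vision.get_image(name); V=np.array(d["view"])
    K=np.array([d["fx"],d["fy"],d["cx"],d["cy"]])
    return d["image"],K,V,d
def save(fn,im): cv2.imwrite(fn,np.ascontiguousarray(im[:,:,::-1]))
def proj(P,K,V):
    P=np.atleast_2d(P); c=P@V[:3,:3].T+V[:3,3]
    return np.c_[K[2]+K[0]*c[:,0]/-c[:,2], K[3]+K[1]*(-c[:,1])/-c[:,2]]
def back(uv,z,K,V):
    uv=np.atleast_2d(uv).astype(float)
    d=np.c_[(uv[:,0]-K[2])/K[0],-(uv[:,1]-K[3])/K[1],-np.ones(len(uv))]@V[:3,:3]
    C=-V[:3,:3].T@V[:3,3]
    return C+d*((z-C[2])/d[:,2])[:,None]
def down(yaw):
    """tool pointing down with jaw (tool y) axis along world direction yaw (mod pi) """
    y=np.array([np.cos(yaw),np.sin(yaw),0]);z=np.array([0,0,-1.]);x=np.cross(y,z)
    return R.from_matrix(np.c_[x,y,z]).as_rotvec()
E
python3 - <<'E'
from h import *
for n,pts in {"scene":{"binrim":[(258,176),(400,185),(398,257),(240,235)],"hs":[(293,200)],"jig":[(163,171),(214,180),(186,214),(140,200)],"spool":[(199,240)]},
 "side":{"binrim":[(168,124),(246,108),(303,186),(213,220)],"hs":[(242,163)],"jig":[(247,263),(315,245),(350,292),(275,320)],"spool":[(333,219)]}}.items():
    im,K,V,d=cam(n)
    for k,p in pts.items():
        z={"binrim":.045,"hs":.06,"jig":.015,"spool":0}[k]
        print(n,k,np.round(back(p,z,K,V),3).tolist())
E
```

```text
scene binrim [[0.443, -0.041, 0.045], [0.346, 0.327, 0.045], [0.627, 0.348, 0.045], [0.683, 0.003, 0.045]]
scene hs [[0.532, 0.083, 0.06]]
scene jig [[0.476, -0.321, 0.015], [0.465, -0.165, 0.015], [0.627, -0.167, 0.015], [0.619, -0.307, 0.015]]
scene spool [[0.688, -0.102, -0.0]]
side binrim [[0.382, 0.322, 0.045], [0.615, 0.333, 0.045], [0.65, -0.019, 0.045], [0.417, -0.058, 0.045]]
side hs [[0.529, 0.088, 0.06]]
side jig [[0.462, -0.17, 0.015], [0.618, -0.17, 0.015], [0.638, -0.298, 0.015], [0.474, -0.308, 0.015]]
side spool [[0.697, -0.103, 0.0]]
```

Run:
```python
from h import *
for y in [0,np.pi/2,-np.pi/2,np.pi]:
    q=ctrl.ik([0.47,0.10,0.28],down(y)); print(round(y,2),None if q is None else np.round(q,2))
y0=R.from_rotvec(ctrl.get_obs()["eef_rot"]).as_matrix()[:,1]; print(y0)
```

```text
0 [ 0.21  0.17 -0.13  1.27  0.    1.78]
1.57 [ 0.21  0.17 -0.13  1.27  0.    0.21]
-1.57 [ 0.21  0.17 -0.13  1.27  0.   -2.93]
3.14 [ 0.21  0.17 -0.13  1.27  0.   -1.36]
[ 2.21987309e-01  9.75049132e-01 -9.07784230e-04]
```

Run:
```python
from h import *
ctrl.move_pose([0.47,0.10,0.28],down(np.pi/2))
im,K,V,d=cam("wrist"); save("pics/w1.png",im); np.savez("w1.npz",im=im,K=K,V=V)
for t in ["heatsink_center","cover_center"]:
    for r in finder.outline_of(t,"wrist"): print(t,r["confidence"],np.round(r["bbox"],1))
print(ctrl.get_obs()["t"])
```

```text
heatsink_center 0.96 [340.3  15.1  51.   30.2]
heatsink_center 0.84 [191.2 345.4  37.3  42. ]
heatsink_center 0.78 [226.9 204.8  48.5  52.5]
cover_center 0.89 [229.3 187.   63.2  86.4]
2.3667
```

View pics/w1.png

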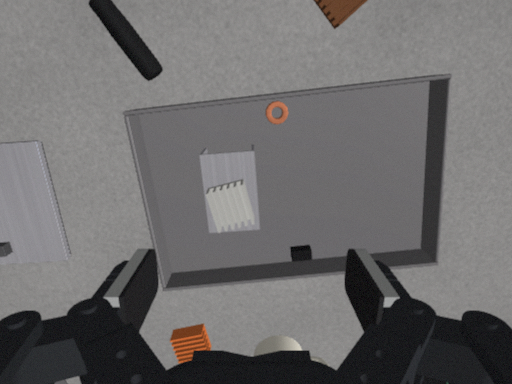

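Run:
```python
from h import *
d=np.load("w1.npz"); save("pics/w1z.png",cv2.resize(d["im"][140:245,180:285],None,fx=5.5,fy=5.5,interpolation=cv2.INTER_CUBIC))
```

```text
(no output)
```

View pics/w1z.png

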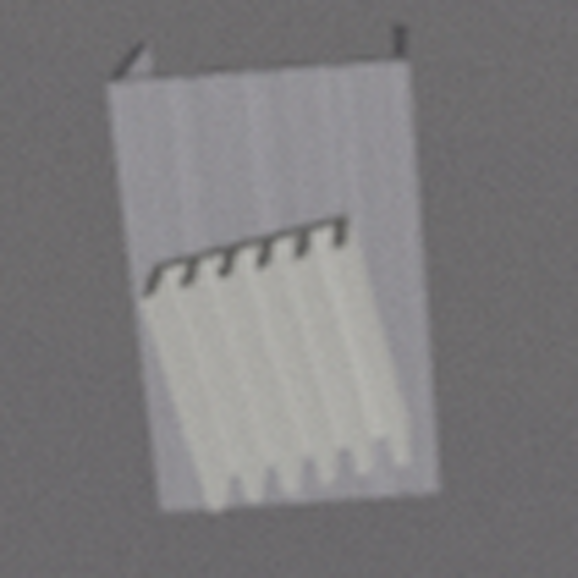

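```bash
cat >> h.py <<'E'
from scipy.optimize import least_squares
def fitrect(uv,z,lx,ly,K,V,quiet=False):
    """uv 4 corners in order of back-projected; fit x,y,yaw of rect lx*ly at height z. Corner order: (-,-),(-,+),(+,+),(+,-) in its frame"""
    W=back(uv,z,K,V)[:,:2]; c=W.mean(0); l=np.array([[-1,-1],[-1,1],[1,1],[1,-1]])*[lx/2,ly/2]
    e=(W[2]-W[1])+(W[3]-W[0]); a0=np.arctan2(e[1],e[0])
    def f(p):
        r=np.array([[np.cos(p[2]),-np.sin(p[2])],[np.sin(p[2]),np.cos(p[2])]])
        return (l@r.T+p[:2]-W).ravel()
    s=least_squares(f,[*c,a0])
    if not quiet:
        n=lambda a,b:round(1000*np.linalg.norm(W[a]-W[b]),1)
        print("fit",np.round(s.x,4),"resid mm",np.round(f(s.x)*1000,1),"sides x",n(1,2),n(0,3),"y",n(0,1),n(2,3))
    return s.x
E
python3 - <<'E'
from h import *
d=np.load("w1.npz");K,V=d["K"],d["V"]
f=lambda p:np.array(p)/5.5+[179.6,139.6]
fitrect(f([(108,82),(410,62),(440,492),(162,512)]),.05,.1,.064,K,V)
fitrect(f([(146,295),(350,245),(407,463),(217,512)]),.074,.05,.044,K,V)
fitrect([(126,112),(449,76),(437,263),(164,289)],.045,.24,.37,K,V)
ring=back([(277,112)],.012,K,V);relay=back([(301,249)],.02,K,V);print(ring,relay)
print(-V[:3,:3].T@V[:3,3])
E
```

```text
fit [0.515  0.076  0.0737] resid mm [ 0.1  0.1 -0.3 -0.1  0.3  0.1 -0.1 -0.1] sides x 99.4 100.2 y 64.2 63.9
fit [0.5261 0.0772 0.2557] resid mm [ 0.3 -0.3 -0.1  0.1  0.   1.  -0.3 -0.9] sides x 49.7 50.7 y 43.5 42.3
fit [0.5167 0.1515 0.1089] resid mm [-2.  -4.  -3.4  3.7  2.6  2.6  2.8 -2.2] sides x 234.1 235.0 y 362.2 365.2
[[0.42173599 0.132804   0.012     ]] [[0.60605369 0.16994755 0.02      ]]
[0.39264528 0.10079142 0.42286231]
```

```bash
cat >> h.py <<'E'
BIN=np.array([0.5167,0.1515,0.1089])
def b2w(x,y,p=BIN): return np.array([p[0]+x*np.cos(p[2])-y*np.sin(p[2]),p[1]+x*np.sin(p[2])+y*np.cos(p[2])])
def st(m=""):
    o=ctrl.get_obs(); print(m,"t",round(float(o["t"]),2),"p",np.round(o["ee_pos"],4),"F",np.round(o["force"],1),"op",round(float(o["opening"]),4)); return o
E
python3 - <<'E'
from h import *
a=0.2557+np.pi/2; c=[0.5261,0.0772]
ctrl.move_pose([*c,0.12],down(a)); st()
ctrl.move_l([*c,0.055],until_force=6); st()
ctrl.clamp(); st("cl")
ctrl.move_l([*c,0.13],rate=.2); st("lift")
b=BIN[2]+np.pi/2; t=b2w(.075,.105)
ctrl.move_pose([*t,0.09],down(b)); st()
r=ctrl.move_l([*t,0.011],until_force=6,rate=.1); st(r)
ctrl.let_go(); st()
ctrl.move_l([*t,0.13],rate=.25); st()
ctrl.move_pose([0.44,0.10,0.28],down(np.pi/2))
im,K,V,d=cam("wrist"); save("pics/w2.png",im); np.savez("w2.npz",im=im,K=K,V=V);st()
E
```

```text
t 3.08 p [0.5264 0.0776 0.1207] F [ 0.1 -0.4 -0.1] op 0.0853
 t 3.67 p [0.5272 0.0776 0.0565] F [0.  0.2 0.4] op 0.0854
cl t 4.13 p [0.5272 0.0774 0.0563] F [ 0.2 -0.9  5.1] op 0.0427
lift t 4.66 p [0.5259 0.0772 0.1296] F [-0.4  0.1 -1.5] op 0.0426
 t 5.47 p [0.5786 0.2628 0.0886] F [ 0.1  0.1 -1.3] op 0.043
True t 6.23 p [0.5786 0.2625 0.0113] F [-0.1 -0.4  4. ] op 0.0428
 t 6.73 p [0.5771 0.2624 0.0097] F [-0.4  0.5 -0.1] op 0.0858
 t 7.37 p [0.5796 0.264  0.1298] F [ 0.1 -0.2 -1. ] op 0.0855
 t 8.44 p [0.4405 0.1005 0.2787] F [-0.1  0.6 -0.1] op 0.085
```

View pics/w2.png

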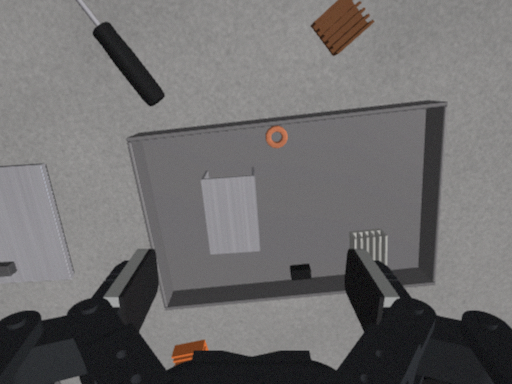

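Run:
```python
from h import *
d=np.load("w2.npz"); save("pics/w2z.png",cv2.resize(d["im"][165:270,180:285],None,fx=5.5,fy=5.5,interpolation=cv2.INTER_CUBIC))
```

```text
(no output)
```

View pics/w2z.png

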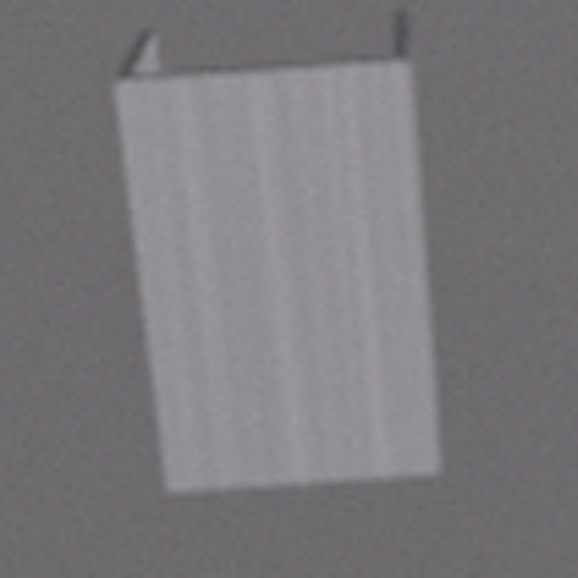

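Run:
```python
from h import *
d=np.load("w2.npz");K,V=d["K"],d["V"]
f=lambda p:np.array(p)/5.5+[179.6,164.6]
p=fitrect(f([(116,80),(410,62),(441,471),(167,492)]),.05,.1,.064,K,V)
assert np.abs(p-[.515,.076,.0737]).max()<.02
a=p[2]+np.pi/2; c=[*p[:2]]
ctrl.move_pose([*c,0.10],down(a)); st()
r=ctrl.move_l([*c,0.013],until_force=6,rate=.1); st(r)
if r: ctrl.move_l([*c,0.10]); raise SystemExit("contact")
ctrl.clamp(); st("cl")
ctrl.move_l([*c,0.10],rate=.1); o=st("lift")
im,_,_,_=cam("side"); save("pics/s3.png",im)
```

```text
fit [0.5149 0.0759 0.0738] resid mm [ 0.1 -0.1 -0.6  0.   0.7 -0.  -0.1  0.1] sides x 98.7 100.1 y 63.8 64.2
 t 9.25 p [0.5153 0.0763 0.1002] F [-0.4  0.2  0.8] op 0.0853
False t 10.27 p [0.5156 0.076  0.0137] F [ 0.6 -0.5  1.4] op 0.0853
cl t 10.6 p [0.5158 0.076  0.014 ] F [-0.8 -0.4  6.6] op 0.0632
lift t 11.62 p [0.5142 0.0758 0.0993] F [-0.2  0.8 -1.3] op 0.0634
```

View pics/s3.png

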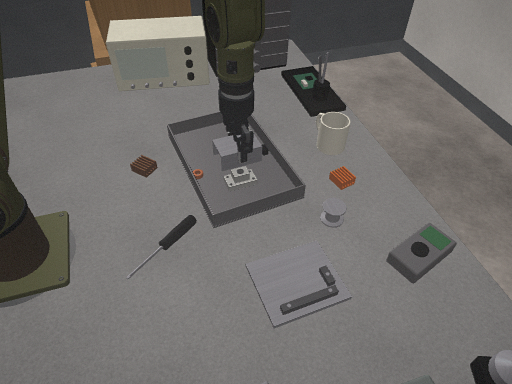

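Run:
```python
from h import *
b=BIN[2]+np.pi/2; t=b2w(-.042,.107)
ctrl.move_l([*t,0.095],frame=down(b),rate=.15); st()
r=ctrl.move_l([*t,0.013],until_force=6,rate=.1); st(r)
ctrl.let_go(); st()
ctrl.move_l([*t,0.13],rate=.2); st()
ctrl.move_pose([0.44,0.06,0.2],down(np.pi/2))
im,K,V,d=cam("wrist"); save("pics/w4.png",im); np.savez("w4.npz",im=im,K=K,V=V);st()
save("pics/w4z.png",cv2.resize(im[140:340,150:400],None,fx=3.2,fy=3,interpolation=cv2.INTER_CUBIC))
im,_,_,_=cam("scene"); save("pics/s4.png",im)
```

```text
t 13.05 p [0.4634 0.2526 0.095 ] F [ 0.7  0.  -1. ] op 0.0633
True t 13.83 p [0.4622 0.2523 0.014 ] F [-1.  -0.6  6.7] op 0.0627
 t 14.19 p [0.461  0.2518 0.0129] F [ 0.  -0.2  0.1] op 0.0856
 t 14.93 p [0.4627 0.253  0.1292] F [-0.4 -0.4  0.1] op 0.0854
 t 15.82 p [0.44   0.0608 0.1991] F [-0.1  0.2  0.7] op 0.0855
```

View pics/w4.png

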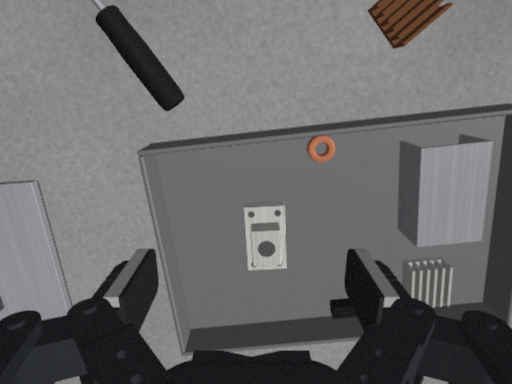

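View pics/s4.png

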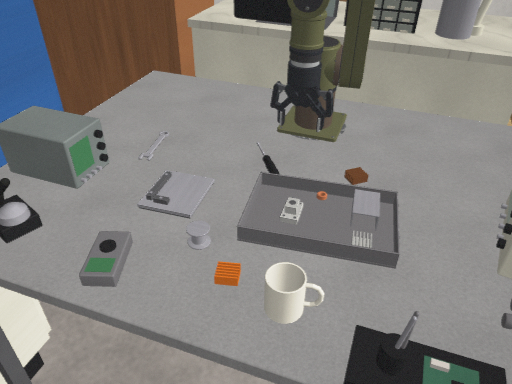

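Run:
```python
from h import *
d=np.load("w4.npz"); save("pics/w4y.png",cv2.resize(d["im"][195:280,225:310],None,fx=7,fy=7,interpolation=cv2.INTER_CUBIC))
```

```text
(no output)
```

View pics/w4y.png

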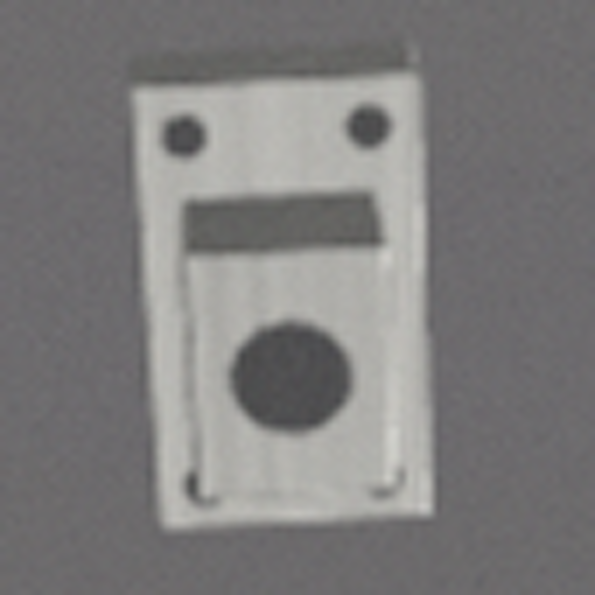

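Run:
```python
from h import *
d=np.load("w4.npz");K,V=d["K"],d["V"]
f=lambda p:np.array(p)/7+[224.6,194.6]
fitrect(f([(134,90),(420,72),(433,517),(162,528)]),.021,.076,.044,K,V)
fitrect(f([(187,252),(384,245),(393,490),(207,500)]),.043,.04,.030,K,V)
ctrl.move_pose([0.48,-0.235,0.20],down(np.pi/2));
im,K,V,d=cam("wrist"); save("pics/w5.png",im); np.savez("w5.npz",im=im,K=K,V=V);st()
for t in ["jig_plate","rail","stop","spool"]:
    for r in finder.outline_of(t,"wrist"): print(t,r["confidence"],np.round(r["bbox"],1))
```

```text
fit [0.5202 0.0765 0.0555] resid mm [-0.3 -0.4  0.2  0.4 -0.2  0.2  0.3 -0.2] sides x 76.3 75.4 y 43.2 43.7
fit [0.52   0.0763 0.0606] resid mm [ 0.5 -0.7 -0.2  0.9 -0.2  1.  -0.1 -1.2] sides x 40.0 40.6 y 28.4 27.8
 t 17.06 p [ 0.4802 -0.2335  0.1999] F [-0.7  0.8 -0. ] op 0.0857
jig_plate 0.57 [242.8 218.2 148.1 148.9]
rail 0.6 [196.2 228.3  32.3 108.1]
rail 0.41 [231.6 276.2  36.   19.5]
stop 0.67 [196.7 228.5  31.7 108.4]
stop 0.58 [233.1 275.   36.6  18.7]
spool 0.96 [349.6 334.4  31.   49.8]
```

View pics/w5.png

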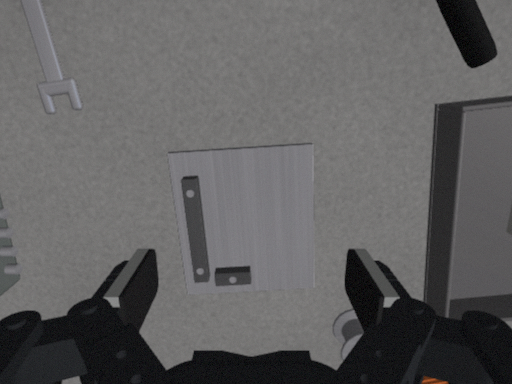

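Run:
```python
from h import *
d=np.load("w5.npz"); save("pics/w5z.png",cv2.resize(d["im"][140:300,160:325],None,fx=3.6,fy=3.6,interpolation=cv2.INTER_CUBIC))
save("pics/w5y.png",cv2.resize(d["im"][170:295,175:260],None,fx=4.7,fy=4.7,interpolation=cv2.INTER_CUBIC))
```

```text
(no output)
```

View pics/w5z.png

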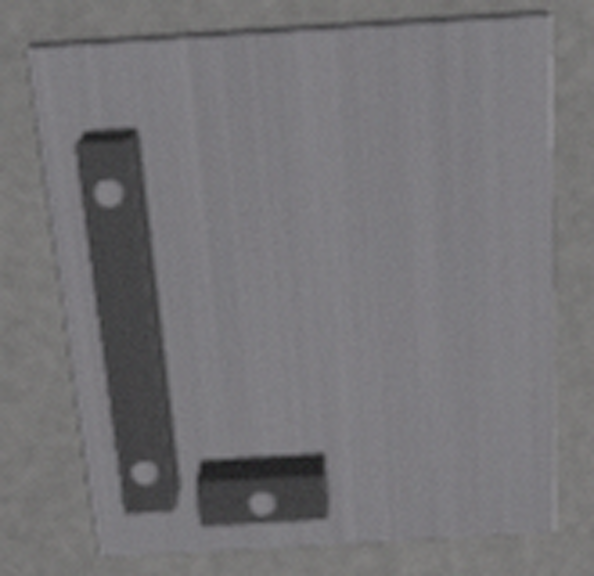

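View pics/w5y.png

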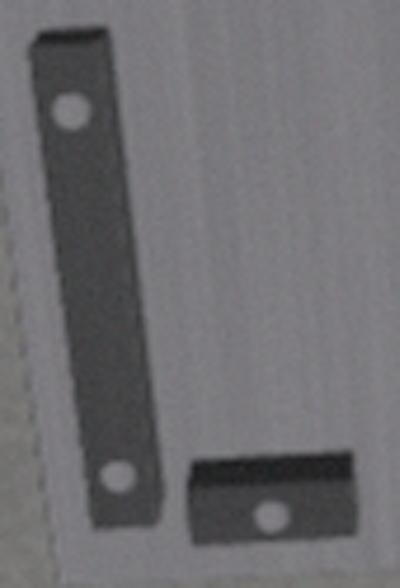

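Run:
```python
from h import *
d=np.load("w5.npz");K,V=d["K"],d["V"]
f=lambda p,s,o:np.array(p)/s+np.array(o)-.5+.5/s
p=fitrect(f([(31,47),(549,15),(555,528),(103,552)],3.6,(160,140)),.015,.17,.15,K,V)
r=fitrect(f([(32,48),(108,40),(161,522),(92,528)],4.7,(175,170)),.029,.12,.016,K,V)
s=fitrect(f([(190,487),(354,480),(356,537),(195,545)],4.7,(175,170)),.029,.016,.040,K,V)
def w2j(q,p):
    dx=q[:2]-p[:2];c,n=np.cos(p[2]),np.sin(p[2]);return np.array([c*dx[0]+n*dx[1],-n*dx[0]+c*dx[1]])
print("rail in jig",w2j(r,p),"exp y -.053; stop",w2j(s,p),"exp .058,-.018")
```

```text
fit [ 0.5459 -0.2393  0.0648] resid mm [-0.8 -1.3 -1.3  1.5  0.8  0.9  1.3 -1.1] sides x 168.0 167.9 y 147.1 147.9
fit [ 0.55   -0.2921  0.0573] resid mm [-1.1  0.1 -0.2 -0.3  1.  -0.1  0.3  0.3] sides x 118.7 118.6 y 16.4 16.5
fit [ 0.6058 -0.2537  0.0509] resid mm [-0.1 -0.8 -0.2  0.6  0.3  0.9  0.1 -0.7] sides x 15.5 15.8 y 38.6 38.5
rail in jig [ 0.00063498 -0.05289642] exp y -.053; stop [ 0.05880536 -0.01824539] exp .058,-.018
```

```bash
cat >> h.py <<'E'
JIG=np.array([0.5459,-0.2393,0.061])
def j2w(x,y): return b2w(x,y,JIG)
E
python3 - <<'E'
from h import *
a=0.057+np.pi/2; c=[0.5201,0.0764]
ctrl.move_pose([*c,0.11],down(a)); st()
r=ctrl.move_l([*c,0.024],until_force=6,rate=.1); st(r)
if r: ctrl.move_l([*c,0.11]); raise SystemExit("contact")
ctrl.clamp(); st("cl")
ctrl.move_l([*c,0.13],rate=.12); st("lift")
im,K,V,d=cam("side"); save("pics/s6.png",im)
im,K,V,d=cam("wrist"); save("pics/w6.png",im)
E
```

```text
t 18.5 p [0.5206 0.0756 0.1104] F [ 0.3  0.  -0.3] op 0.086
False t 19.51 p [0.5207 0.0764 0.0245] F [-0.1  0.1 -0.5] op 0.0856
cl t 20.07 p [0.5206 0.0764 0.0245] F [-0.   0.2  4.9] op 0.0286
lift t 21.1 p [0.5193 0.0763 0.1291] F [-0.2 -0.5 -2.7] op 0.0288
```

View pics/s6.png

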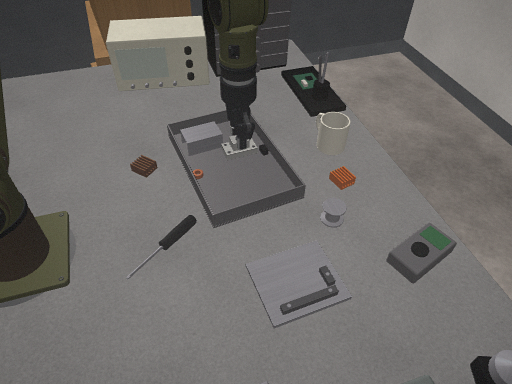

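View pics/w6.png

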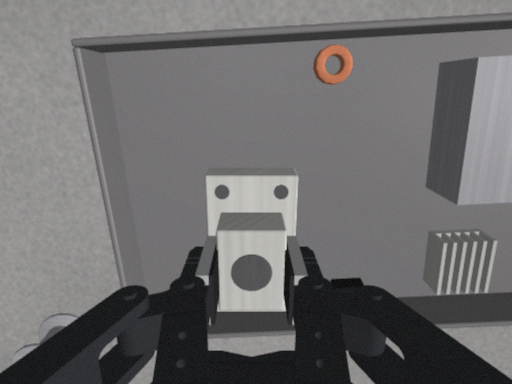

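Run:
```python
from h import *
b=JIG[2]+np.pi/2; t=j2w(.002,-.013); print(t)
ctrl.move_pose([*t,0.12],down(b)); st()
ctrl.move_l([*t,0.045],rate=.12); st()
r=ctrl.move_l([*t,0.031],until_force=6,rate=.03); st(r)
ctrl.let_go(); st("open")
ctrl.move_l([*t,0.12],rate=.15)
ctrl.clamp()
im,K,V,d=cam("wrist"); save("pics/w7.png",im); np.savez("w7.npz",im=im,K=K,V=V);st()
im,K,V,d=cam("side"); save("pics/s7.png",im)
```

```text
[ 0.54868879 -0.2521539 ]
 t 22.45 p [ 0.5487 -0.2509  0.1199] F [-0.  -0.6 -2.4] op 0.0289
 t 23.23 p [ 0.5494 -0.252   0.0456] F [ 0.  -0.1 -1.8] op 0.0285
True t 23.63 p [ 0.5494 -0.2525  0.0346] F [0.  0.5 3.8] op 0.0289
open t 24.23 p [ 0.548  -0.2517  0.0332] F [ 0.3 -0.1 -0.7] op 0.0856
 t 25.77 p [ 0.5487 -0.2522  0.1201] F [-0.3  0.4 -0.2] op 0.0002
```

View pics/w7.png

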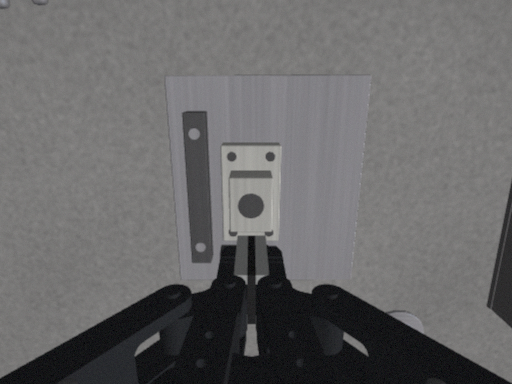

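View pics/s7.png

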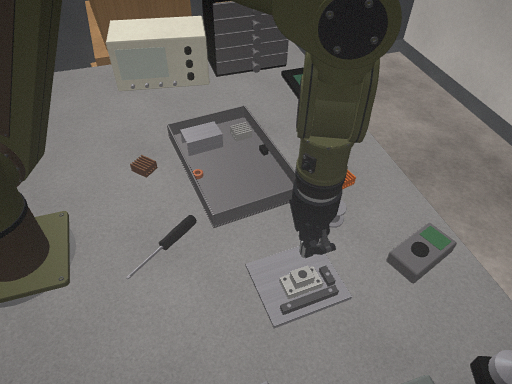

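Run:
```python
from h import *
d=np.load("w7.npz");K,V=d["K"],d["V"]
def w2j(q):
    dx=q[:2]-JIG[:2];c,n=np.cos(JIG[2]),np.sin(JIG[2]);return np.round([c*dx[0]+n*dx[1],-n*dx[0]+c*dx[1],q[2]-JIG[2]],4)
p=fitrect([(221.5,144),(281,144),(280,240),(223.5,240)],.031,.076,.044,K,V); print(w2j(p))
r=fitrect([(184,113),(208,112),(212,262),(192,262)],.029,.12,.016,K,V); print(w2j(r))
# press
t=j2w(.002,-.013)
ctrl.move_l([*t,0.062],rate=.12); st()
r=ctrl.move_l([*t,0.040],until_force=28,rate=.02); st(r)
ctrl.dwell(.5); st("press")
ctrl.move_l([*t,0.09],rate=.1); st()
im,K,V,d=cam("wrist"); save("pics/w8.png",im); np.savez("w8.npz",im=im,K=K,V=V)
```

```text
fit [ 0.5484 -0.2517  0.0644] resid mm [ 0.2 -0.5 -0.1  0.7 -0.1 -0.4  0.   0.3] sides x 76.1 76.1 y 42.8 44.6
[ 0.0017 -0.0126  0.0034]
fit [ 0.5502 -0.2914  0.0509] resid mm [-1.   0.4 -0.1 -0.5  0.7 -0.1  0.5  0.2] sides x 119.2 118.5 y 17.0 16.3
[ 0.0011 -0.0523 -0.0101]
 t 26.45 p [ 0.5489 -0.2523  0.0623] F [-0.6 -0.2  0.2] op -0.0001
True t 27.09 p [ 0.5488 -0.2522  0.0531] F [-0.1  0.   4.1] op -0.0002
press t 27.59 p [ 0.5488 -0.2522  0.0531] F [-0.8 -0.1  6.1] op -0.0002
 t 28.12 p [ 0.5486 -0.2521  0.0898] F [ 0.1  0.  -0. ] op 0.0003
```

View pics/w8.png

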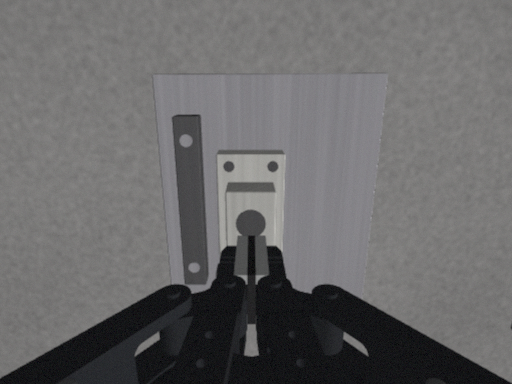

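Run:
```python
from h import *
t=j2w(.002,-.013)
ctrl.move_l([*t,0.058],rate=.12)
r=ctrl.move_l([*t,0.045],until_force=8,rate=.02); o=st(r)
z=o["ee_pos"][2]
for i in range(14):
    z-=.0005; ctrl.move_l([*t,z],rate=.02); f=ctrl.get_obs()["force"][2]
    print(round(z,4),round(float(f),1),end="; ")
    if f>26: break
ctrl.dwell(.4); st("press")
ctrl.move_l([*t,0.09],rate=.1); st()
```

```text
True t 29.0 p [ 0.5494 -0.2525  0.0531] F [-0.6  0.3  4.8] op -0.0002
0.0526 4.7; 0.0521 7.1; 0.0516 10.4; 0.0511 13.3; 0.0506 16.2; 0.0501 18.6; 0.0496 22.1; 0.0491 24.6; 0.0486 26.5; press t 31.65 p [ 0.5491 -0.2524  0.053 ] F [-7.1  3.5 26.8] op -0.0
 t 32.22 p [ 0.5484 -0.252   0.0894] F [ 1.4  0.  -0.7] op 0.0001
```

Run:
```python
from h import *
s=j2w(.002,.040)
ctrl.move_l([*s,0.07],rate=.15)
r=ctrl.move_l([*s,0.0195],rate=.08,until_force=6); o=st(r)
if not r:
    e=j2w(.002,.004)
    r=ctrl.move_l([*e,0.0195],rate=.02,until_force=8); st(r)
    b=j2w(.002,.040)
im,K,V,d=cam("wrist"); save("pics/w9.png",im); np.savez("w9.npz",im=im,K=K,V=V)
im,K,V,d=cam("side"); save("pics/s9.png",cv2.resize(im[220:340,220:380],None,fx=4,fy=4,interpolation=cv2.INTER_CUBIC));np.savez("s9.npz",im=im,K=K,V=V)
```

```text
False t 33.52 p [ 0.5458 -0.1995  0.0197] F [ 0.1 -0.4  0.2] op 0.0002
True t 34.88 p [ 0.5467 -0.2274  0.019 ] F [0.1 0.9 0.5] op -0.0003
```

View pics/w9.png

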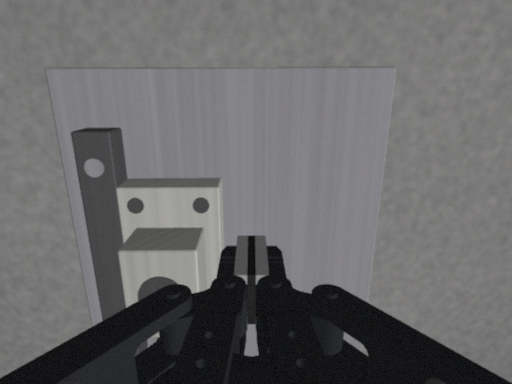

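View pics/s9.png

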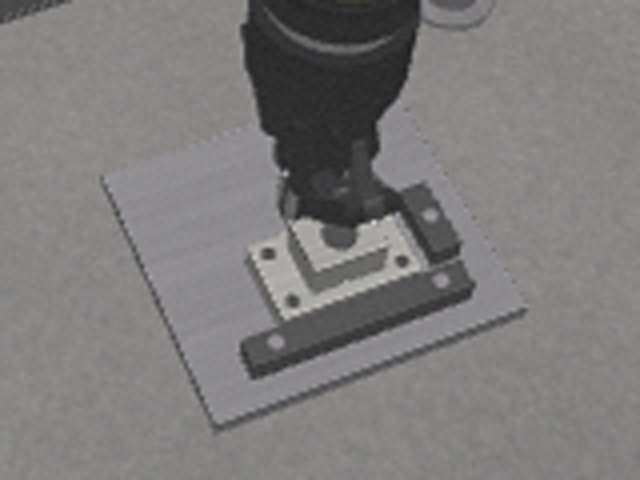

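```bash
cat >> h.py <<'E'
def steppush(x,y,dx,dy,z,fmax,n=10,h=.0005):
    """step on in the jig frame until the horizontal force reaches fmax"""
    f0=np.array(ctrl.get_obs()["force"])
    for i in range(1,n+1):
        ctrl.move_l([*j2w(x+dx*h*i,y+dy*h*i),z],rate=.02)
        f=np.linalg.norm(ctrl.get_obs()["force"][:2])
        print(i,round(float(f),1),end="; ")
        if f>fmax: break
    ctrl.dwell(.2); st("pushed")
def w2j(q):
    dx=np.array(q[:2])-JIG[:2];c,n=np.cos(JIG[2]),np.sin(JIG[2]);return np.round([c*dx[0]+n*dx[1],-n*dx[0]+c*dx[1]],4)
E
python3 - <<'E'
from h import *
p=w2j(ctrl.get_obs()["ee_pos"]); print(p)
steppush(.002,p[1],0,-1,.0195,9)
print(w2j(ctrl.get_obs()["ee_pos"]))
s=j2w(.002,.040); ctrl.move_l([*s,.0195],rate=.06)
ctrl.move_l([*s,.075],rate=.15)
s=j2w(-.065,-.023); ctrl.move_l([*s,.075],rate=.15); 
im,K,V,d=cam("wrist"); save("pics/w10.png",im); np.savez("w10.npz",im=im,K=K,V=V);st()
E
```

```text
[0.0011 0.0119]
1 3.1; 2 4.7; 3 5.7; 4 6.1; 5 6.8; 6 8.2; 7 9.7; pushed t 36.93 p [ 0.5463 -0.2277  0.019 ] F [-2.5  9.1 -0.2] op 0.0002
[0.0011 0.0115]
 t 38.94 p [ 0.4829 -0.2658  0.0748] F [ 0.9  0.5 -0.3] op -0.0
```

View pics/w10.png

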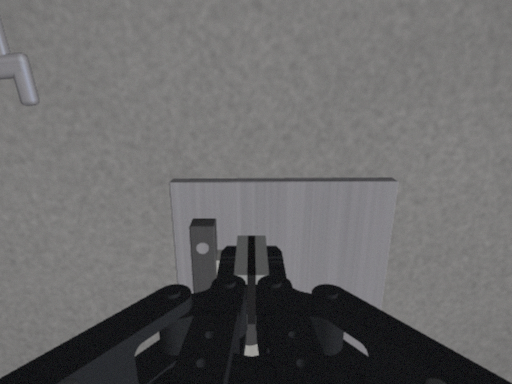

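Run:
```python
from h import *
s=j2w(-.065,-.023)
r=ctrl.move_l([*s,0.0195],rate=.1,until_force=6); st(r)
if not r:
    r=ctrl.move_l([*j2w(-.028,-.023),0.0195],rate=.02,until_force=8); o=st(r); p=w2j(o["ee_pos"]); print(p)
    if r:
        steppush(p[0],-.023,1,0,.0195,9); print(w2j(ctrl.get_obs()["ee_pos"]))
    im,K,V,d=cam("side"); save("pics/s11.png",cv2.resize(im[220:340,220:380],None,fx=4,fy=4,interpolation=cv2.INTER_CUBIC))
```

```text
False t 39.65 p [ 0.4829 -0.2662  0.0197] F [ 0.8  0.2 -0.1] op -0.0002
True t 41.02 p [ 0.5109 -0.2641  0.0188] F [ 0.1 -0.6  0.4] op -0.0003
[-0.0365 -0.0226]
1 1.2; 2 2.2; 3 4.9; 4 5.9; 5 7.7; 6 8.7; 7 9.5; pushed t 42.99 p [ 0.5114 -0.2642  0.0193] F [-9.  -1.   5.6] op 0.0001
[-0.036  -0.0227]
```

View pics/s11.png

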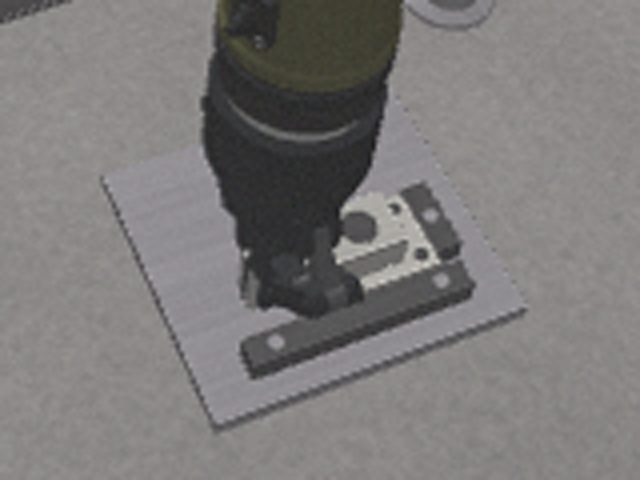

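Run:
```python
from h import *
ctrl.move_l([*j2w(-.06,-.023),.0195],rate=.06)
ctrl.move_l([*j2w(-.065,-.023),.10],rate=.15)
ctrl.move_pose([*j2w(-.085,.01),.16],down(JIG[2]+np.pi/2))
im,K,V,d=cam("wrist"); save("pics/w12.png",im); np.savez("w12.npz",im=im,K=K,V=V);st()
save("pics/w12z.png",cv2.resize(im[110:310,120:330],None,fx=3,fy=3,interpolation=cv2.INTER_CUBIC))
im,K,V,d=cam("side"); save("pics/s12.png",cv2.resize(im[220:340,220:380],None,fx=4,fy=4,interpolation=cv2.INTER_CUBIC))
```

```text
t 44.77 p [ 0.4601 -0.2342  0.1592] F [-0.1  0.2 -0.7] op -0.0002
```

View pics/w12.png

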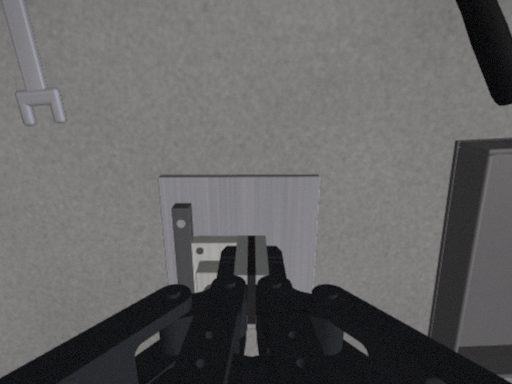

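View pics/s12.png

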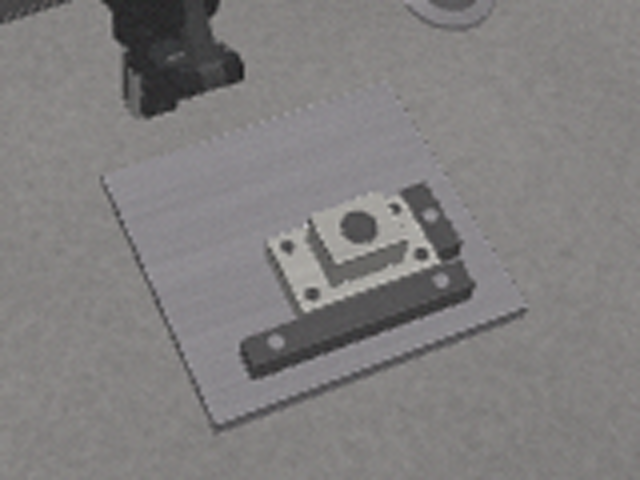

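Run:
```python
from h import *
ctrl.move_pose([*j2w(.055,-.03),.15],down(JIG[2]+np.pi/2)); ctrl.let_go()
im,K,V,d=cam("wrist"); save("pics/w13.png",im); np.savez("w13.npz",im=im,K=K,V=V);st()
save("pics/w13z.png",cv2.resize(im[110:310,150:350],None,fx=3,fy=3,interpolation=cv2.INTER_CUBIC))
```

```text
t 46.29 p [ 0.6026 -0.2659  0.15  ] F [-0.3 -0.6  0.7] op 0.0856
```

View pics/w13.png

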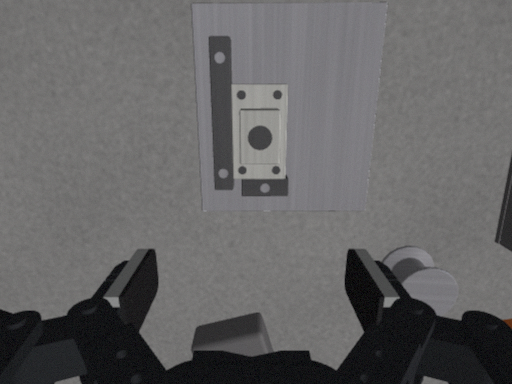

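Run:
```python
from h import *
d=np.load("w13.npz")
save("pics/w13z.png",cv2.resize(d["im"][70:215,190:310],None,fx=5,fy=4.1*5/4.1,interpolation=cv2.INTER_CUBIC)[:, :][:600*1+125])
save("pics/w13z.png",cv2.resize(d["im"][80:200,200:300],None,fx=5,fy=5,interpolation=cv2.INTER_CUBIC))
```

```text
(no output)
```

View pics/w13z.png

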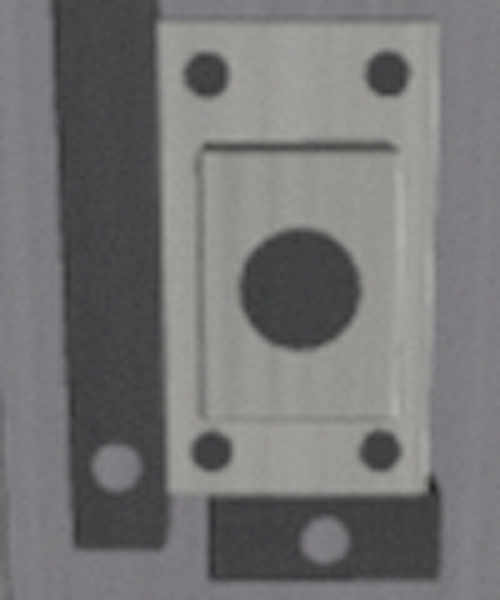

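Run:
```python
from h import *
b=JIG[2]+np.pi/2
ctrl.clamp()
ctrl.move_pose([*j2w(.012,.035),.08],down(b))
r=ctrl.move_l([*j2w(.012,.035),0.0195],rate=.1,until_force=6); st(r)
if not r:
    r=ctrl.move_l([*j2w(.012,.004),0.0195],rate=.02,until_force=5); o=st(r); p=w2j(o["ee_pos"]); print(p)
    if r: steppush(.012,p[1],0,-1,.0195,7,n=7); print(w2j(ctrl.get_obs()["ee_pos"]))
ctrl.move_l([*j2w(.012,.035),.0195],rate=.06)
ctrl.move_l([*j2w(.012,.035),.08],rate=.15);st()
```

```text
False t 48.32 p [ 0.5566 -0.2041  0.02  ] F [ 0.8 -0.8  0. ] op 0.0
True t 49.44 p [ 0.5567 -0.2268  0.0189] F [1.2 0.4 0.5] op -0.0001
[0.0116 0.0118]
1 1.1; 2 4.5; 3 6.8; 4 7.1; pushed t 50.64 p [ 0.5566 -0.2271  0.0191] F [-0.6  6.9  0.6] op -0.0
[0.0114 0.0115]
 t 51.76 p [ 0.5557 -0.2039  0.0799] F [ 0.  -0.3 -0.2] op -0.0
```

Run:
```python
from h import *
ctrl.move_pose([*j2w(.055,-.03),.15],down(JIG[2]+np.pi/2)); ctrl.let_go()
im,K,V,d=cam("wrist"); np.savez("w14.npz",im=im,K=K,V=V);st()
save("pics/w14z.png",cv2.resize(im[80:200,200:300],None,fx=5,fy=5,interpolation=cv2.INTER_CUBIC))
im,K,V,d=cam("scene"); save("pics/sc14.png",im)
```

```text
t 53.09 p [ 0.6026 -0.2659  0.15  ] F [ 0.2 -0.6  0.2] op 0.0853
```

View pics/w14z.png

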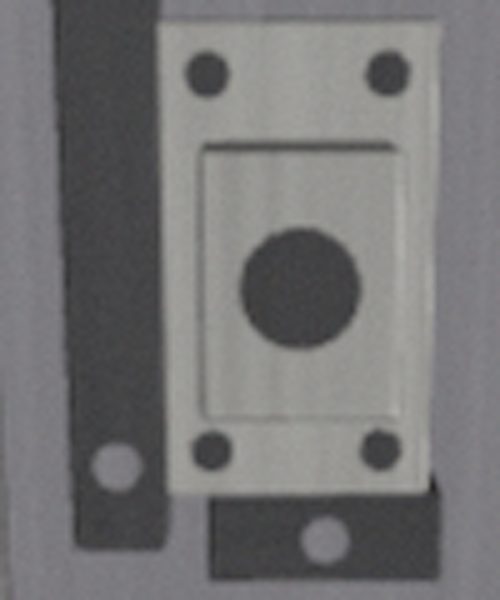

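View pics/sc14.png

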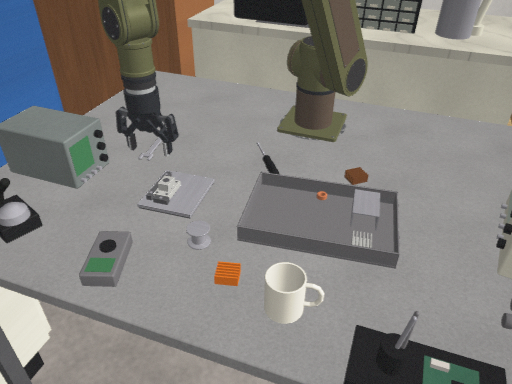

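The block is unchanged between the two views: its foot lies against the rail (edge at column 160–167) and the stop (row 494). The spool still stands at (199,237), and the cover and heat sink lie in the bin. I'm handing the job in.

Run:
```python
from h import *
print(workorder.finish_job());
```

```text
the job is handed in; nothing more can be done
None
```

The block is in the jig, flat on the plate and against both the rail and the stop. I handed the job in at about 53 s of the 72 s allowed. The hand-in gives no verdict.

- **Clearing the bin:** I moved the heat sink and then the cover to the bin's +y end, and both stand on its floor there.
- **Placing:** I lifted the block by its boss and set it foot down about 1 cm clear of rail and stop. A picture put it within 0.5 mm of the spot I aimed for.
- **Pressing:** The first press held only about 6 N, so I repeated it and held about 27 N on top of the boss with the fingers closed.
- **Seating:** I pushed the block slowly to the rail and then along it to the stop. Each push stopped on contact and then built up to about 9 N.

**Last checks:**
- A second light push towards the rail (7 N) met the block at the same place as before, within 0.3 mm.
- The last close-up shows no visible gap at the rail or the stop and no change from the picture before it.
- The last scene picture shows the spool standing where it was. I checked this by eye only.
- I did not repeat the push against the stop. That contact rests on the first push, where about 9 N moved the finger only 0.5 mm, and on the pictures.
- My fits of the jig's angle from different edges differed by about 0.014 rad, so I relied on contact for the seating rather than on the measured pose.

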